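# Load the second battery into the coin-photography lamp

## Robot

A 6-joint arm with a two-finger parallel gripper is mounted at the origin on the work surface. World frame = base frame: x ahead of the robot, y to its left, z up, the work surface at z = 0. Lengths are in mm, angles in rad, forces in N, time in s.
With the tool pointing down it reaches from about 350 to 775 mm from the base axis. Payload 7.3 kg.
Tool frame: the origin (TCP) lies at the very end of the fingers, on their centre line; the grasp point (between the pads) lies bot.grip_point_offset behind it (bot.grip_point_offset is the distance from the TCP to the grasp point, in mm); z points along the fingers, y is the line along which they close (so a half turn about z gives the same grasp; the last joint's range is limited). The gripper opens to 92 mm and grips with 3 to 60 N. Pads are 19 mm wide; open, the fingers measure 130 mm over their backs; the gripper's body (75 mm by 190 mm) begins 47 mm behind the grasp point.
Start: joints at [0.956, 0.342, 1.524, -0, 1.275, -0.146], TCP at [237.193, 468.385, 226.741] pointing down, gripper open.
Joint ranges: [-2.53, 2.53], [-0.77, 2.02], [0.04, 2.7], [-1, 4.14], [0.28, 2.66], [-3.11, 3.11]. Speed limits (rad/s): [2.57, 2.57, 3.14, 3.14, 3.14, 3.14].

## Interface

Orientations are given as [roll, pitch, yaw] about the fixed x, y, z axes, in that order (R = Rz(yaw) Ry(pitch) Rx(roll)).
In Python, from plant import bot gives the robot as it stands. The module is installed in compiled form; this text tells all that it offers.
- The arm moves only by the tool carry_out, never from a script. Its argument "plan" is a list of rows, each an object of numbers: "tx", "ty", "tz": the shift along the world's x, y, z in mm; "rx", "ry", "rz": the turn, a rotation vector about the world's x, y, z in rad. A call has 1 to 12 rows; each row shifts and turns the commanded pose from where the row before left it; what a row does not reach is not made up. A row lasts 1/10 s, in which the tool goes at most 50 mm and 8.59 degrees, less where a joint would pass 70% of its speed; a pose out of reach is approached as far as the arm can. A call with a gripper value outside its range is refused whole. "gripper" is the closure, from 0 (fully open) to 1 (shut), set as the call begins (left out, the last holds). The fingers move at their own pace and stop on an object; the grip force is fixed at half the most. Time passes only in rows, so rows that do not move let the fingers close. It gives the time, the measured TCP pose, the force, the opening and the grip force at its end, in the units of the state.
- bot.get_obs(): the state, without advancing time (a new reading comes with each control period).
- bot.capture(name): name is "scene" or "top" or "wrist"; returns the picture (400x640x3 uint8, red, green, blue); there is no depth.
- bot.camera_model(name): a dict with "camera_matrix" (3x3 intrinsics, pixels), "R" (3x3) and "t" (3): a world point X has camera coordinates R X + t. Camera axes: x right, y down, z forward; pixel columns grow to the right and rows downward; lengths in mm; the calibration is good to about 2 mm. The wrist camera is an equidistant fisheye: a pixel r from the principal point sees the ray r / f radians off the axis. A picture is of the moment at which its call begins: read the wrist's pose just before it. camera_model takes no time and is no camera call; for the wrist camera it gives the pose at the moment of the call.
- bot.close_job(): hands the job in; it is judged then, once.
The state is a dict: "time": time; "joint_positions": joint angles; "dq": joint speeds; "tau": joint torques, N m; "tool_pos": TCP position; "tcp_rot": TCP orientation; "contact_force": force on the tool from outside, world axes, zero at the start; "moment": the same for the moment, N m; "grip_width": finger opening in mm; "finger_force": force on a finger pad.
Only numpy, scipy, OpenCV 4.12 (cv2) and the standard library are available. Lean on these libraries where they do the work, as an engineer would, in place of code of your own. Each camera call takes 0.05 s, during which the arm holds its last target. There are 200 camera calls.

## Task

The lamp over the coins is short of one battery. Take the larger of the two loose battery packs standing on the table, the one that matches the pack already in the lamp, put it foot first into the empty sloping bay on the lamp's back and push it down the column with the gripper against the ejector spring until the catch snaps out over its top end. Leave it latched there, and do not shift the other loose things (small pack, cup, brush, screwdriver, loupe).

Things in the scene. Friction and masses are not known exactly. Their poses are not given: they have to be found in the camera images.
- pack_mid (a point): centre of the loose large black battery pack, standing upright on its foot: 54 mm (its x) x 38 mm (its y, the way to grip it) x 78 mm tall (its z, up), about 0.28 kg (hidden, 0.22 to 0.35). The lowest 4 mm of its foot steps in by 2 mm all round. It is the same turned half round about z and works either way round.
- lamp: the fixed LED lamp: origin at table level under its tilt pivot, which is 130 mm up; head 190 wide, 140 tall, 30 thick on a yoke and a 150 x 170 mm foot. The lit face looks to the robot's side and down; the head leans 30 degrees towards the robot's side. Two battery bays side by side on its back (far, upper) side; the one at the lamp's +y already holds a latched pack, the one at -y is empty.
- bay_floor (a point): the empty bay: point on its axis at the pocket floor; z up the column (the way out, 30 degrees from vertical), x away from the lamp's back plate, y across. Pocket inside 57 mm in x (pack's 54) by 41 in y (pack's 38); plate face at x = -28.5 mm; the other walls 38 mm high, flared lips to 44 mm (outer wall slotted), so the upper half of a loaded pack stays free to grip across its 38 mm.
- bay_top (a point): point on the empty bay's axis where the top end of the pack is when fully latched: 84.7 mm up the column from bay_floor, same axes; the catch's flat underside is level with it. The top edge of the lamp head is 30 mm further up, behind the plate. The pack already in the other bay stands 90 mm away along +y (52 mm clear between the packs).
- ejector (a joint): spring-loaded ejector plate in the empty bay, m: 0 = risen (plate top 27 mm above the bay floor), growing as it is pushed down the column to its stop at 0.023. Spring 4 N at 0, rising 0.5 N per mm to 15.5 N at the stop. About 0.020 with the pack latched.
- catch (a joint): spring catch at the top of the empty bay's plate, m: 0 = out 8 mm over the column, 0.010 = pushed right back. Steel hook 16 mm wide; its sloping top ends 29 mm above its flat underside: a pack going down pushes it back (2.5 to 4.5 N) and it snaps out over the pack's top end once the pack's foot is under 6.7 mm above the bay floor (stop: 4 mm). Let go, the pack rises against the hook.
- small_pack_mid (a point): the smaller, thinner battery pack, 22 x 38 x 70 mm, standing on its foot; it is not the one wanted (stays on the table); the point is about its middle
- cup_mid (a point): dark metal cup, 60 mm across, 55 mm high; the point is about its middle
- brush_mid (a point): wooden brush lying flat, 150 mm long; the point is about its middle
- screwdriver_mid (a point): small screwdriver lying flat, 130 mm long; the point is about its middle
- loupe_mid (a point): folded steel loupe lying flat, about 70 x 32 x 12 mm; the point is about its middle
Mind the look-alikes: they are no part of the job. What is shaped like the part that bears pack_mid but blue is not meant.

How it is judged:
By the outcome, as a careful person would: the job done as asked, in the order asked, and still so for the second after the job is handed in, with the robot touching nothing.
It also fails if it takes over 40 s, if anything falls off the work surface, if the arm or the gripper's body presses on something with over 40 N, if the wrist force passes 120 N, or if a joint passes its speed limit or range.

## Working session

There is one attempt and no reset: what is moved stays moved. The work goes in short steps, Python scripts to look and compute and a tool call to move; the robot and the scene stay as the last step left them, time stands still between calls to the robot, and variables do not carry over. Pictures are saved under pics/ and viewed, at most 10 in all, crops included, and the job is handed in when it is done.

Besides the shell and the picture viewer there is one more tool, called by a JSON object that holds its "method" and its "body". carry_out: Moves the arm, as the interface text tells. Its arguments: {"type":"object","properties":{"plan":{"type":"array"},"gripper":{"type":"number"}},"required":["plan"]}

```bash
mkdir -p pics; cat > h.py <<'E'
import numpy as np, cv2
from plant import bot
def snap(n,f):
    im=bot.capture(n); cv2.imwrite('pics/'+f,im[:,:,::-1]); return im
E
python3 - <<'E'
from h import *
for n in ('scene','top','wrist'):
    m=bot.camera_model(n); print(n,[np.round(np.array(m[k]),3).tolist() for k in('camera_matrix','R','t')]); np.savez(f'pics/{n}0.npz',**{k:np.array(m[k]) for k in('camera_matrix','R','t')}); snap(n,n+'0.png')
print(bot.get_obs(), bot.grip_point_offset)
E
```

```text
scene [[[407.678, 0.0, 322.08], [0.0, 407.678, 199.938], [0.0, 0.0, 1.0]], [[0.374, 0.927, 0.012], [0.642, -0.25, -0.725], [-0.669, 0.279, -0.689]], [-150.224, -258.707, 1349.998]]
top [[[381.177, 0.0, 315.915], [0.0, 381.177, 194.591], [0.0, 0.0, 1.0]], [[0.087, -0.996, 0.0], [-0.968, -0.085, -0.235], [0.234, 0.02, -0.972]], [-115.4, 568.677, 1009.22]]
wrist [[[309.707, 0.0, 317.313], [0.0, 309.707, 201.227], [0.0, 0.0, 1.0]], [[0.451, 0.892, -0.003], [0.851, -0.429, 0.304], [0.27, -0.14, -0.953]], [-523.291, -38.061, 392.659]]
{'time': 0.15, 'joint_positions': array([ 9.55998099e-01,  3.42536105e-01,  1.52475041e+00, -4.42656054e-05,
        1.27541038e+00, -1.46048830e-01]), 'dq': array([ 0.00088805, -0.00178691, -0.00414824,  0.00088493, -0.00181471,
        0.00097745]), 'tau': array([ 1.51738608e-03, -4.31469190e+01, -2.44353300e+01,  7.18968990e-02,
        5.37407468e-02, -5.65096821e-05]), 'tool_pos': array([237.02646584, 468.12411228, 226.23488143]), 'tcp_rot': array([-3.14049401e+00, -1.18816774e-04,  2.67285610e+00]), 'contact_force': array([ 0.22479871, -0.16961277,  0.28101447]), 'moment': array([ 0.02012583,  0.07018869, -0.03009291]), 'finger_force': 0.0, 'grip_width': 91.87412696610915} 18.8
```

View pics/scene0.png

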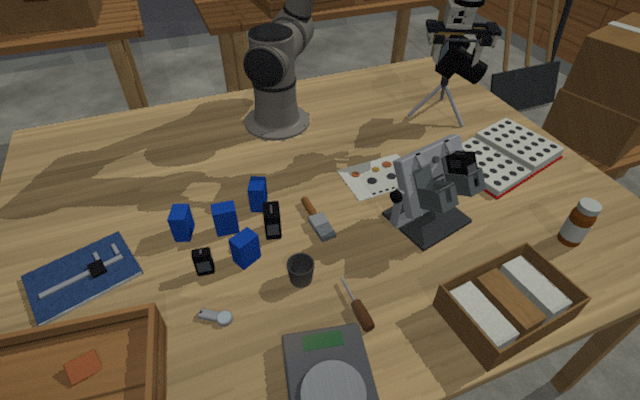

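View pics/top0.png

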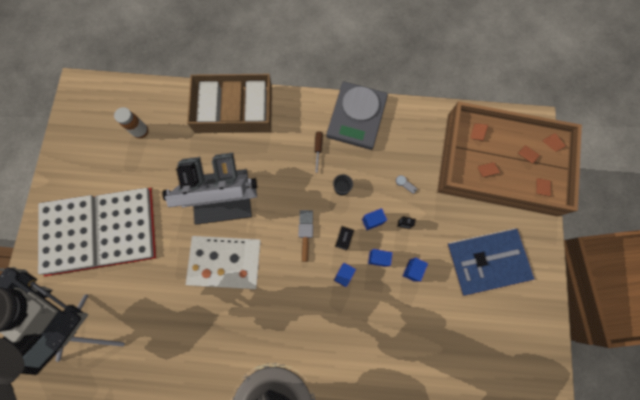

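The scene and top views show two black packs as candidates: scene (273,220) / top (345,238), and scene (203,262) / top (407,222). The blue blocks at scene (181,223), (225,218), (258,194) and (245,248) are decoys. The lamp's empty bay is at about scene (435,195) / top (225,168). I'll check both candidates in a close crop.

```bash
python3 - <<'E'
import cv2, numpy as np
s=cv2.imread('pics/scene0.png');t=cv2.imread('pics/top0.png')
r=lambda im,x,y,w,h:cv2.resize(im[y:y+h,x:x+w],(400,300),interpolation=cv2.INTER_CUBIC)
a=np.hstack([r(s,180,180,120,90),r(s,380,130,120,90)]);b=np.hstack([r(t,325,190,100,75),r(t,160,145,100,75)])
cv2.imwrite('pics/crop1.png',cv2.convertScaleAbs(np.vstack([a,b]),alpha=1.8))
E
```

```text
(no output)
```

View pics/crop1.png

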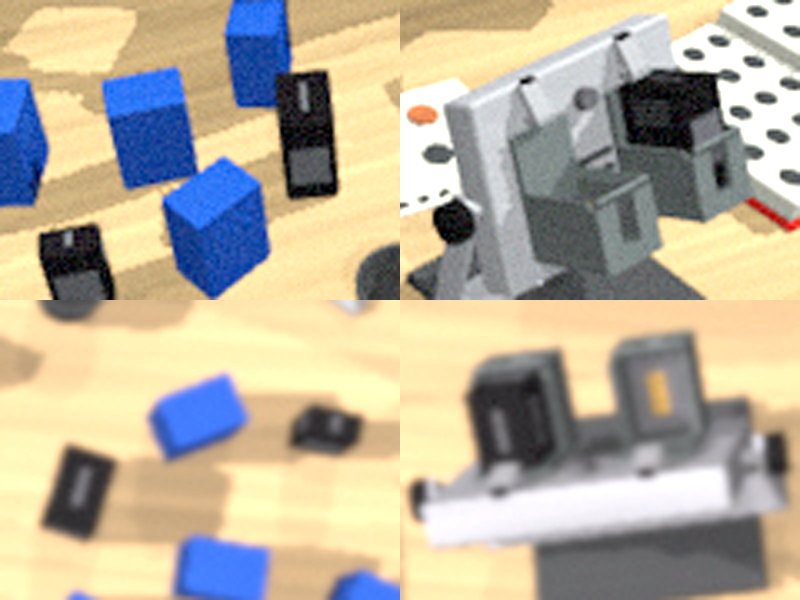

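View pics/wrist0.png

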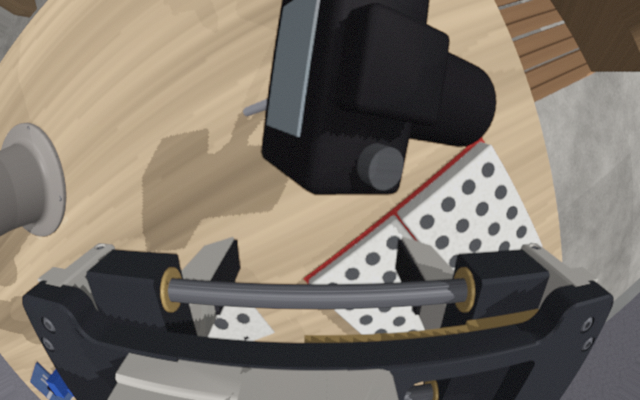

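Of the two black packs, the one at scene (273,220) / top (345,238) is the large one, with a 54x38 top face. The one at scene (203,262) / top (407,222) is the thin small pack. The right-hand bay at top (225,165) is empty, with its gold plate showing. Next I'll fit poses for both.

```bash
cat >> h.py <<'E'
from scipy.optimize import least_squares, minimize
from scipy.spatial.transform import Rotation as Ro
def model(n): return dict(np.load(f'pics/{n}0.npz'))
def proj(m,X):
    c=np.atleast_2d(X)@m['R'].T+m['t']; p=c@m['camera_matrix'].T; return p[:,:2]/p[:,2:]
def box(x,y,yaw,sx,sy,z0,z1):
    c=np.array([[a*sx/2,b*sy/2] for a,b in((1,1),(1,-1),(-1,-1),(-1,1))]); R=np.array([[np.cos(yaw),-np.sin(yaw)],[np.sin(yaw),np.cos(yaw)]])
    q=c@R.T+[x,y]; return np.vstack([np.c_[q,np.full(4,z)] for z in(z0,z1)])
s30,c30=.5,np.sqrt(.75)
def lamp_axes(yaw):
    Rz=Ro.from_euler('z',yaw).as_matrix(); return Rz@np.array([[c30,0,-s30],[0,1,0],[s30,0,c30]])  # cols xb,y,zb
def lampP(p,loc):  # loc in head frame about pivot
    return np.array([p[0],p[1],130])+np.atleast_2d(loc)@lamp_axes(p[2]).T
E
cat > fit.py <<'E'
from h import *
S,T=model('scene'),model('top')
s=cv2.imread('pics/scene0.png');t=cv2.imread('pics/top0.png')
def mask(im,x0,y0,x1,y1):
    m=np.zeros(im.shape[:2],np.uint8); h=im[y0:y1,x0:x1]; m[y0:y1,x0:x1]=(h.max(2)<75); return m
ms=mask(s,262,198,283,242); mt=mask(t,332,222,358,254)
def sil(m,P):
    k=8; o=np.zeros((400*2,640*2),np.uint8); h=cv2.convexHull(proj(m,P).astype(np.float32))[:,0]
    cv2.fillConvexPoly(o,np.round((h+.5)*2*16).astype(np.int32),255,shift=4); return cv2.resize(o,(640,400),interpolation=cv2.INTER_AREA)/255
def cost(q):
    P=box(q[0],q[1],q[2],54,38,0,q[3]); return sum(np.abs(sil(m,P)-k).sum()/k.sum() for m,k in((S,ms),(T,mt)))
# init: top pixel ray at z=78
def ray(m,u,z):
    d=m['R'].T@np.linalg.solve(m['camera_matrix'],[*u,1]); C=-m['R'].T@m['t']; return C+d*(z-C[2])/d[2]
c=ray(T,(345,238),70); print('init',c)
best=min((minimize(cost,[c[0],c[1],y,78],method='Nelder-Mead',options=dict(initial_simplex=[[c[0],c[1],y,78],[c[0]+12,c[1],y,78],[c[0],c[1]+12,y,78],[c[0],c[1],y+.3,78],[c[0],c[1],y,70]])) for y in(-.4,-.1,.2,.5)),key=lambda r:r.fun)
print('pack',best.x,best.fun)
obsS=[(401,163),(460.4,137.5)]; obsT=[(167,198.7),(243.7,190)]
loc=[[15,95,70],[15,-95,70]]
# scene: camera on far side -> left image = -y
f=lambda p: np.r_[(proj(S,lampP(p,loc[::-1]))-obsS).ravel(),(proj(T,lampP(p,loc))-obsT).ravel()]
g=ray(T,(205,194),190); r=least_squares(f,[g[0],g[1],0]); print('lamp',r.x,r.fun.round(1)); p=r.x
bf=lampP(p,[43.5,-45,-44.7])[0]; print('bay_floor',bf)
def draw(im,m,P,col,edges):
    q=np.round(proj(m,P)*4+1.5).astype(int)
    for a,b in edges: cv2.line(im,q[a],q[b],col,1)
E12=[(i,(i+1)%4) for i in range(4)]+[(4+i,4+(i+1)%4) for i in range(4)]+[(i,i+4) for i in range(4)]
def lb(cx,cy,sx,sy,z0,z1):
    B=box(cx,cy,0,sx,sy,z0,z1); return lampP(p,B)
out=[]
for im,m,w in((s,S,((250,190,70,65),(380,120,120,110))),(t,T,((325,210,60,55),(150,140,120,110)))):
    b=cv2.convertScaleAbs(cv2.resize(im,None,fx=4,fy=4,interpolation=cv2.INTER_CUBIC),alpha=1.6)
    draw(b,m,box(*best.x[:3],54,38,0,best.x[3]),(0,255,0),E12)
    draw(b,m,lb(0,0,30,190,-70,70),(0,0,255),E12)
    draw(b,m,lb(43.5,45,54,38,-44.7+6.7,40),(255,0,255),E12)
    draw(b,m,lb(43.5,-45,57,41,-44.7,-6.7),(255,255,0),E12)
    out.append(np.hstack([cv2.resize(b[4*y:4*y+4*h,4*x:4*x+4*W],(400 if i else 320,300)) for i,(x,y,W,h) in enumerate(w)]))
cv2.imwrite('pics/ov.png',np.vstack(out))
E
python3 fit.py
```

```text
init [ 460.95994656 -155.49469913   70.        ]
pack [ 4.61935265e+02 -1.54488434e+02 -2.40695436e-01  7.66061076e+01] 0.3983081840204171
lamp [5.48800325e+02 2.13427318e+02 2.06987952e-01] [-2.8 -0.3 -1.3 -2.2 -1.5 -2.2 -1.5 -2.3]
bay_floor [616.78930866 181.72319936 113.03866445]
```

View pics/ov.png

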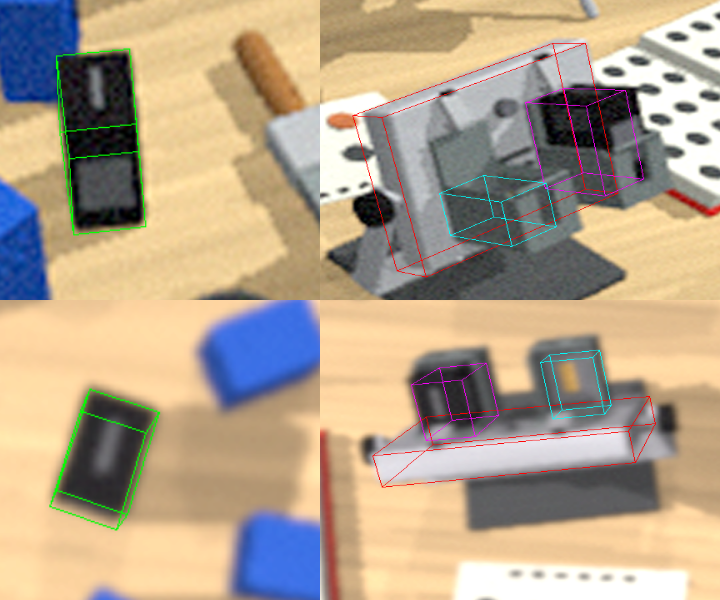

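{"method": "carry_out", "body": {"plan": [{"tz": 35, "ty": -15}, {"tz": 35, "ty": -15}, {"tz": 35, "ty": -15}, {"tx": 20, "ty": -20, "tz": 5, "rz": -0.14}, {"tx": 20, "ty": -20, "tz": 5, "rz": -0.14}, {"tx": 20, "ty": -15, "tz": 5, "rz": -0.14}, {"tx": 20, "ty": -15, "rz": -0.14}, {"tx": 20, "ty": -15, "rz": -0.14}, {"tx": 20, "ty": -15, "rz": -0.14}, {"tx": 20, "ty": -15, "rz": -0.14}, {"tx": 20, "ty": -15, "rz": -0.14}, {"tx": 20, "ty": -15, "rz": -0.14}]}}

```text
invalid input at $.plan[0]: expected keys tx, ty, tz, rx, ry, rz
```

{"method": "carry_out", "body": {"plan": [{"tx": 20, "ty": -10, "rz": -0.14}, {"tx": 20, "ty": -10, "rz": -0.14}, {"tx": 20, "ty": -10, "rz": -0.14}, {"tx": 20, "ty": -10, "rz": -0.14}, {"tx": 20, "ty": -10, "rz": -0.14}, {"tx": 20, "ty": -10, "rz": -0.14}, {"tx": 20, "ty": -10, "rz": -0.14}, {"tx": 10, "ty": -10, "rz": -0.14}, {"tx": 0, "rz": -0.14}, {}]}}

```text
invalid input at $.plan[0]: expected keys tx, ty, tz, rx, ry, rz
```

```bash
python3 - <<'E'
from h import *
m=bot.camera_model('wrist'); np.savez('pics/wrist10.npz',**{k:np.array(m[k]) for k in('camera_matrix','R','t')}); im=snap('wrist','w1.png')
cv2.imwrite('pics/w1v.png',cv2.convertScaleAbs(im[:300,:,::-1],alpha=1.4))
E
```

```text
(no output)
```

View pics/w1v.png

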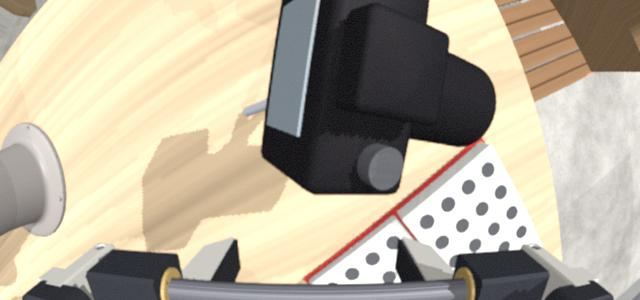

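The moves were refused because every row needs all six keys, so this picture is still the start view: the studio camera at (350,90) and the coin album at (440,210).

{"method": "carry_out", "body": {"plan": [{"tx": 0, "ty": -15, "tz": 35, "rx": 0, "ry": 0, "rz": 0}, {"tx": 0, "ty": -15, "tz": 35, "rx": 0, "ry": 0, "rz": 0}, {"tx": 0, "ty": -15, "tz": 35, "rx": 0, "ry": 0, "rz": 0}, {"tx": 20, "ty": -20, "tz": 5, "rx": 0, "ry": 0, "rz": -0.14}, {"tx": 20, "ty": -20, "tz": 5, "rx": 0, "ry": 0, "rz": -0.14}, {"tx": 20, "ty": -15, "tz": 5, "rx": 0, "ry": 0, "rz": -0.14}, {"tx": 20, "ty": -15, "tz": 0, "rx": 0, "ry": 0, "rz": -0.14}, {"tx": 20, "ty": -15, "tz": 0, "rx": 0, "ry": 0, "rz": -0.14}, {"tx": 20, "ty": -15, "tz": 0, "rx": 0, "ry": 0, "rz": -0.14}, {"tx": 20, "ty": -15, "tz": 0, "rx": 0, "ry": 0, "rz": -0.14}, {"tx": 20, "ty": -15, "tz": 0, "rx": 0, "ry": 0, "rz": -0.14}, {"tx": 20, "ty": -15, "tz": 0, "rx": 0, "ry": 0, "rz": -0.14}]}}

```text
time: 1.4
tool_pos: [417.8, 277.6, 346.6]
tcp_rot: [-3.141, 0.0, 1.407]
contact_force: [-1.0, 1.5, 0.2]
grip_width: 92.0
finger_force: 0.0
```

{"method": "carry_out", "body": {"plan": [{"tx": 20, "ty": -10, "tz": 0, "rx": 0, "ry": 0, "rz": -0.14}, {"tx": 20, "ty": -10, "tz": 0, "rx": 0, "ry": 0, "rz": -0.14}, {"tx": 20, "ty": -10, "tz": 0, "rx": 0, "ry": 0, "rz": -0.14}, {"tx": 20, "ty": -10, "tz": 0, "rx": 0, "ry": 0, "rz": -0.14}, {"tx": 20, "ty": -10, "tz": 0, "rx": 0, "ry": 0, "rz": -0.14}, {"tx": 20, "ty": -10, "tz": 0, "rx": 0, "ry": 0, "rz": -0.14}, {"tx": 20, "ty": -10, "tz": 0, "rx": 0, "ry": 0, "rz": -0.14}, {"tx": 10, "ty": -10, "tz": 0, "rx": 0, "ry": 0, "rz": -0.14}, {"tx": 0, "ty": 0, "tz": 0, "rx": 0, "ry": 0, "rz": -0.14}, {"tx": 0, "ty": 0, "tz": 0, "rx": 0, "ry": 0, "rz": 0}]}}

```text
time: 2.4
tool_pos: [567.4, 198.0, 346.1]
tcp_rot: [3.141, 0.001, 0.151]
contact_force: [-0.6, 0.7, -0.1]
grip_width: 91.6
finger_force: 0.0
```

```bash
python3 - <<'E'
from h import *
m=bot.camera_model('wrist'); np.savez('pics/wrist10.npz',**{k:np.array(m[k]) for k in('camera_matrix','R','t')}); im=snap('wrist','w1.png')
m=bot.camera_model('top'); im2=bot.capture('top')
cv2.imwrite('pics/w1v.png',cv2.convertScaleAbs(cv2.resize(im[:300,100:540,::-1],(800,545),interpolation=cv2.INTER_CUBIC),alpha=1.4))
E
```

```text
(no output)
```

View pics/w1v.png

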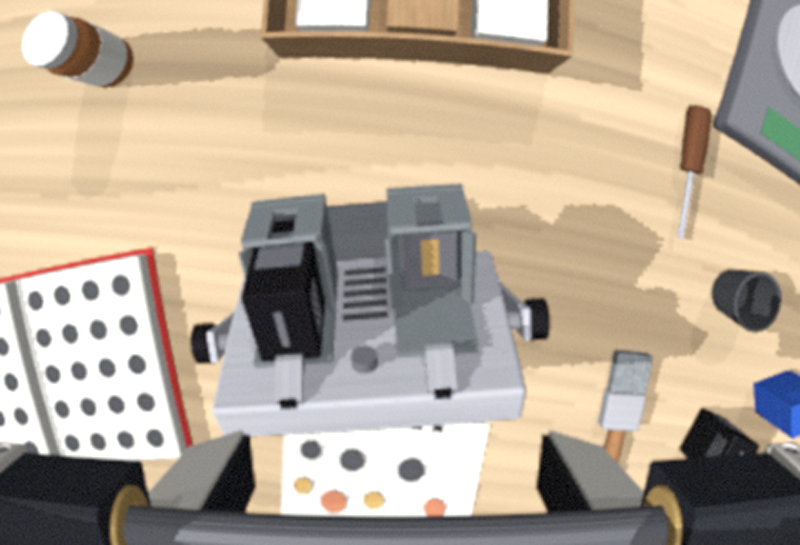

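The wrist view shows the lamp from above, in crop pixels:
- **Empty bay:** around (430,255), with its hook at (440,365).
- **Latched pack top:** around (285,320).
- **Head top edge:** from (217,410) to (524,388).

I'll take a second, offset wrist view for stereo on the way to the pack.

{"method": "carry_out", "body": {"plan": [{"tx": 0, "ty": -45, "tz": 0, "rx": 0, "ry": 0, "rz": 0}, {"tx": 0, "ty": -45, "tz": 0, "rx": 0, "ry": 0, "rz": 0}, {"tx": 0, "ty": 0, "tz": 0, "rx": 0, "ry": 0, "rz": 0}]}}

```text
time: 2.8
tool_pos: [567.1, 104.3, 347.0]
tcp_rot: [3.14, 0.0, 0.152]
contact_force: [0.7, -0.2, -0.1]
grip_width: 92.1
finger_force: 0.0
```

```bash
cat >> h.py <<'E'
def fproj(m,X):
    c=np.atleast_2d(X)@m['R'].T+m['t']; r=np.hypot(c[:,0],c[:,1]); th=np.arctan2(r,c[:,2]); K=m['camera_matrix']
    return c[:,:2]/r[:,None]*th[:,None]*K[0,0]+K[:2,2]
E
cat > fit2.py <<'E'
from h import *
import os
if not os.path.exists('pics/w2.png'):
    m=bot.camera_model('wrist'); np.savez('pics/wrist20.npz',**{k:np.array(m[k]) for k in('camera_matrix','R','t')}); snap('wrist','w2.png')
W1,W2,S,T=[model(k) for k in('wrist1','wrist2','scene','top')]
i1,i2=cv2.imread('pics/w1.png',0),cv2.imread('pics/w2.png',0)
v=np.array([(217,410),(524,388),(247,285),(315,275),(320,347),(262,358),(388,188),(463,186),(205,343),(537,318)],float)/1.818+[100,0]
# predicted shift at z~170 as initial guess
def ray(m,u,z):
    K=m['camera_matrix'];d=(u-K[:2,2])/K[0,0];th=np.hypot(*d);q=np.r_[d/th*np.sin(th),np.cos(th)];w=m['R'].T@q;C=-m['R'].T@m['t'];return C+w*(z-C[2])/w[2]
g=np.array([fproj(W2,ray(W1,u,185))[0] for u in v])
n,st,err=cv2.calcOpticalFlowPyrLK(i1,i2,v.astype(np.float32)[:,None],g.astype(np.float32)[:,None].copy(),winSize=(21,21),maxLevel=1,flags=cv2.OPTFLOW_USE_INITIAL_FLOW)
n=n[:,0]
for a,b,s,e in zip(v,n,st[:,0],err[:,0]):
    r=least_squares(lambda X:np.r_[fproj(W1,X)[0]-a,fproj(W2,X)[0]-b],ray(W1,a,170)); print(a.round(),b.round(),s,e.round(1),r.x.round(1),'res',np.abs(r.fun).max().round(2))
loc=np.array([[15,95,70],[15,-95,70],[70.5,64,40],[70.5,26,40],[16.5,26,40],[16.5,64,40]])
def P(p,l): return np.array(p[:3])+np.atleast_2d(l)@lamp_axes(p[3]).T
k=len(loc)
f=lambda p:np.r_[(fproj(W1,P(p,loc))-v[:k]).ravel(),(fproj(W2,P(p,loc))-n[:k]).ravel(),(proj(S,P(p,loc[[1,0]]))-[(401,163.3),(460.4,138)]).ravel(),(proj(T,P(p,loc[:2]))-[(167,198.7),(243.7,190)]).ravel()]
r=least_squares(f,[550,213,130,.12],loss='soft_l1'); p=r.x; print(p,f(p).reshape(-1,2).round(1).tolist()); np.save('pics/lamp.npy',p)
print('bay_floor',P(p,[43.5,-45,-44.7])[0])
E12=[(i,(i+1)%4) for i in range(4)]+[(4+i,4+(i+1)%4) for i in range(4)]+[(i,i+4) for i in range(4)]
out=[]
for f_,m,(x,y,w,h) in(('w1',W1,(200,90,220,165)),('w2',W2,(130,90,220,165)),('scene0',S,(380,115,120,90)),('top0',T,(150,140,120,90))):
    b=cv2.convertScaleAbs(cv2.resize(cv2.imread(f'pics/{f_}.png')[y:y+h,x:x+w],(400,300),interpolation=cv2.INTER_CUBIC),alpha=1.6); sc=400/w
    for B,c in((box(0,0,0,30,190,-70,70),(0,0,255)),(box(43.5,45,0,54,38,-38,40),(255,0,255)),(box(43.5,-45,0,57,41,-44.7,-6.7),(255,255,0))):
        q=np.round(((fproj if f_[0]=='w' else proj)(m,P(p,B))+.5-[x,y])*sc).astype(int)
        for i,j in E12: cv2.line(b,q[i],q[j],c,1)
    out.append(b)
cv2.imwrite('pics/ov2.png',np.vstack([np.hstack(out[:2]),np.hstack(out[2:])]))
E
python3 fit2.py
```

```text
[219. 226.] [113. 239.] 1 38.2 [538.  272.1 294.4] res 17.29
[388. 213.] [304. 201.] 1 10.0 [545.7 114.8 187.7] res 0.23
[236. 157.] [157. 147.] 1 19.4 [584.7 286.1 190.8] res 0.09
[273. 151.] [194. 137.] 1 9.0 [594.1 250.1 167.7] res 2.2
[276. 191.] [199. 179.] 1 8.9 [547.5 241.7 167.5] res 0.44
[244. 197.] [168. 185.] 1 10.4 [539.9 274.8 183.2] res 0.28
[313. 103.] [235.  97.] 1 9.6 [647.8 214.5 139.5] res 1.75
[355. 102.] [277.  91.] 1 6.6 [658.9 166.2 129.3] res 0.27
[213. 189.] [149. 179.] 1 17.0 [530.6 324.5 143. ] res 0.1
[395. 175.] [319. 163.] 1 11.2 [581.4 102.8 141.8] res 0.09
[5.55439376e+02 2.13951556e+02 1.28884453e+02 1.63341018e-01] [[-4.9, -10.3], [0.9, 0.0], [0.3, 0.7], [-0.5, 5.1], [2.0, 2.6], [1.1, -2.9], [28.5, -36.1], [-1.6, -0.9], [-1.5, 0.6], [-8.0, 8.2], [0.9, 3.3], [3.0, -1.9], [-2.0, 0.4], [2.1, -0.1], [-1.5, -6.2], [-1.5, -3.2]]
bay_floor [621.98026083 179.31106342 111.92311708]
```

View pics/ov2.png

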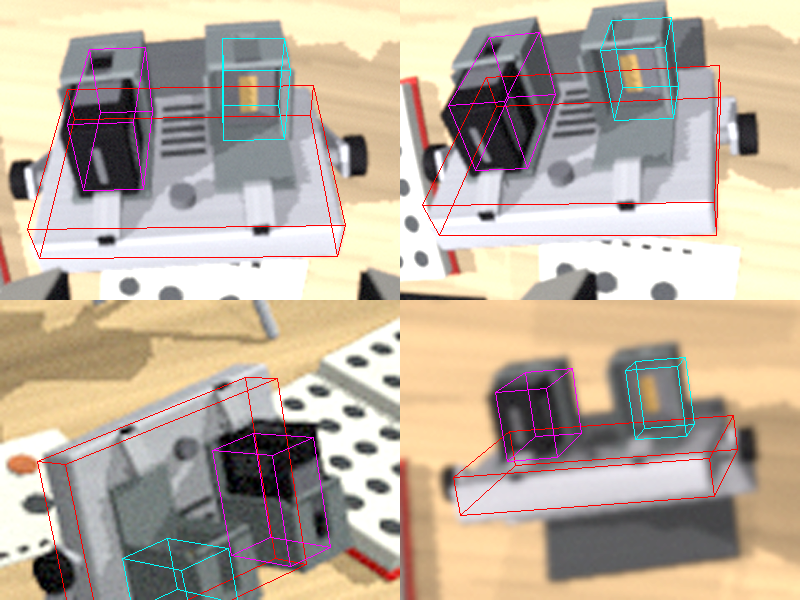

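The second view agrees with the assumed lamp geometry, except that a few points were mismatched: the topmost bay edge is the pocket bottom, and the head corners drifted. I'll refit on the sound points only.

```bash
cat > fit3.py <<'E'
exec(open('fit2.py').read().split('loc=np')[0])
def P(p,l): return np.array(p[:3])+np.atleast_2d(l)@lamp_axes(p[3]).T
idx=[2,5,6,7,8,9]
def locs(w,kk): return np.array([[70.5,64,40],[16.5,64,40],[76,-45+w,-47.7],[76,-45-w,-47.7],[0,kk,8],[0,-kk,8]])
f=lambda q:np.r_[(fproj(W1,P(q,locs(q[4],q[5])))-v[idx]).ravel(),(fproj(W2,P(q,locs(q[4],q[5])))-n[idx]).ravel(),(q[4]-24)/3]
for fix in(0,1):
    r=least_squares((lambda q:np.r_[f(q),(q[2]-130)*3]) if fix else f,[556,214,130,.21,24,112],loss='soft_l1'); p=r.x
    print(p.round(3),f(p)[:-1].reshape(-1,2).round(1).tolist(),'bf',P(p,[43.5,-45,-44.7])[0].round(1))
np.save('pics/lamp.npy',p)
E
python3 fit3.py
```

```text
[219. 226.] [113. 239.] 1 38.2 [538.  272.1 294.4] res 17.29
[388. 213.] [304. 201.] 1 10.0 [545.7 114.8 187.7] res 0.23
[236. 157.] [157. 147.] 1 19.4 [584.7 286.1 190.8] res 0.09
[273. 151.] [194. 137.] 1 9.0 [594.1 250.1 167.7] res 2.2
[276. 191.] [199. 179.] 1 8.9 [547.5 241.7 167.5] res 0.44
[244. 197.] [168. 185.] 1 10.4 [539.9 274.8 183.2] res 0.28
[313. 103.] [235.  97.] 1 9.6 [647.8 214.5 139.5] res 1.75
[355. 102.] [277.  91.] 1 6.6 [658.9 166.2 129.3] res 0.27
[213. 189.] [149. 179.] 1 17.0 [530.6 324.5 143. ] res 0.1
[395. 175.] [319. 163.] 1 11.2 [581.4 102.8 141.8] res 0.09
[5.57510e+02 2.15313e+02 1.28923e+02 2.19000e-01 2.51930e+01 1.15782e+02] [[-2.6, 2.2], [0.6, -1.8], [-0.8, 0.4], [-0.3, -0.9], [-0.5, -0.1], [-0.6, 1.2], [-3.9, 2.1], [2.7, -0.8], [2.4, -2.7], [0.5, -1.3], [0.7, -0.1], [0.8, 1.3]] bf [625.9 184.4 112. ]
[5.57674e+02 2.15222e+02 1.29987e+02 2.19000e-01 2.51230e+01 1.15473e+02] [[-2.7, 2.2], [0.5, -1.7], [-0.6, 0.2], [-0.2, -1.0], [-0.5, 0.0], [-0.5, 1.3], [-4.2, 2.1], [2.4, -0.7], [2.4, -2.9], [0.4, -1.5], [0.6, -0.0], [0.6, 1.4]] bf [626.  184.3 113. ]
```

{"method": "carry_out", "body": {"plan": [{"tx": -13, "ty": -32, "tz": -15, "rx": 0, "ry": 0, "rz": -0.1}, {"tx": -13, "ty": -32, "tz": -15, "rx": 0, "ry": 0, "rz": -0.1}, {"tx": -13, "ty": -32, "tz": -15, "rx": 0, "ry": 0, "rz": -0.1}, {"tx": -13, "ty": -32, "tz": -15, "rx": 0, "ry": 0, "rz": -0.092}, {"tx": -13, "ty": -32, "tz": -20, "rx": 0, "ry": 0, "rz": 0}, {"tx": -13, "ty": -32, "tz": -20, "rx": 0, "ry": 0, "rz": 0}, {"tx": -13, "ty": -33, "tz": -25, "rx": 0, "ry": 0, "rz": 0}, {"tx": -14, "ty": -34, "tz": -25, "rx": 0, "ry": 0, "rz": 0}, {"tx": 0, "ty": 0, "tz": -25, "rx": 0, "ry": 0, "rz": 0}, {"tx": 0, "ty": 0, "tz": 0, "rx": 0, "ry": 0, "rz": 0}]}}

```text
time: 3.85
tool_pos: [460.6, -149.5, 169.2]
tcp_rot: [-3.14, 0.006, -0.238]
contact_force: [0.1, -0.7, -0.1]
grip_width: 92.2
finger_force: 0.0
```

```bash
python3 - <<'E'
from h import *
o=bot.get_obs();print(o['tool_pos'],o['tcp_rot'])
m=bot.camera_model('wrist'); np.savez('pics/wrist30.npz',**{k:np.array(m[k]) for k in('camera_matrix','R','t')}); im=snap('wrist','w3.png')
m=model('wrist3'); B=box(462,-154.5,-.24,54,38,0,78); q=fproj(m,B); print(q.round())
b=cv2.convertScaleAbs(im[:,:,::-1],alpha=1.8)
for i in range(4):
    for a,c in((i,(i+1)%4),(4+i,4+(i+1)%4),(i,i+4)): cv2.line(b,q[a].astype(int),q[c].astype(int),(0,255,0),1)
cv2.imwrite('pics/w3v.png',cv2.resize(b[120:400,110:530],(800,533)))
E
```

```text
[ 460.56609359 -149.50050153  169.20910029] [-3.13978375  0.00582394 -0.23825059]
[[303. 154.]
 [339. 154.]
 [338. 202.]
 [304. 202.]
 [299. 169.]
 [345. 169.]
 [343. 230.]
 [300. 230.]]
```

View pics/w3v.png

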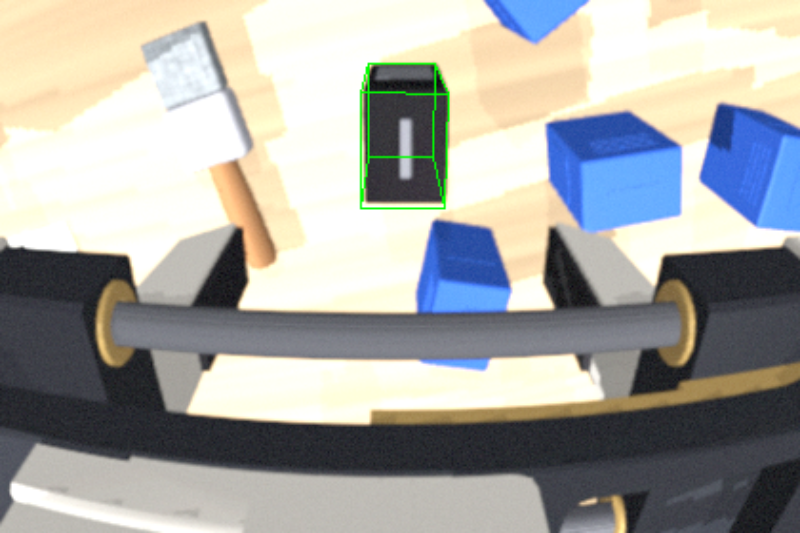

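The wrist view confirms the large black pack at crop (405,140). The green model matches to about 1 to 2 mm, and the blue decoys are clear of the fingers' path. I'll descend and grip.

{"method": "carry_out", "body": {"plan": [{"tx": 1.2, "ty": -2.6, "tz": -30, "rx": 0, "ry": -0.003, "rz": 0}, {"tx": 1.2, "ty": -2.6, "tz": -30, "rx": 0, "ry": -0.003, "rz": 0}, {"tx": 0, "ty": 0, "tz": -25, "rx": 0, "ry": 0, "rz": 0}, {"tx": 0, "ty": 0, "tz": -20, "rx": 0, "ry": 0, "rz": 0}, {"tx": 0, "ty": 0, "tz": -15, "rx": 0, "ry": 0, "rz": 0}, {"tx": 0, "ty": 0, "tz": 0, "rx": 0, "ry": 0, "rz": 0}, {"tx": 0, "ty": 0, "tz": 0, "rx": 0, "ry": 0, "rz": 0}]}}

```text
time: 4.6
tool_pos: [466.0, -155.4, 53.0]
tcp_rot: [-3.141, -0.008, -0.237]
contact_force: [0.9, -0.1, 0.2]
grip_width: 92.0
finger_force: 0.0
```

{"method": "carry_out", "body": {"plan": [{"tx": 0, "ty": 0, "tz": 0, "rx": 0, "ry": 0, "rz": 0}, {"tx": 0, "ty": 0, "tz": 0, "rx": 0, "ry": 0, "rz": 0}, {"tx": 0, "ty": 0, "tz": 0, "rx": 0, "ry": 0, "rz": 0}, {"tx": 0, "ty": 0, "tz": 0, "rx": 0, "ry": 0, "rz": 0}, {"tx": 0, "ty": 0, "tz": 0, "rx": 0, "ry": 0, "rz": 0}, {"tx": 0, "ty": 0, "tz": 0, "rx": 0, "ry": 0, "rz": 0}, {"tx": 0, "ty": 0, "tz": 0, "rx": 0, "ry": 0, "rz": 0}, {"tx": 0, "ty": 0, "tz": 0, "rx": 0, "ry": 0, "rz": 0}], "gripper": 1}}

```text
time: 5.4
tool_pos: [464.6, -155.8, 51.7]
tcp_rot: [-3.14, -0.006, -0.239]
contact_force: [0.4, 0.4, 0.7]
grip_width: 37.8
finger_force: 29.9
```

Gripped at 37.8 mm with 29.9 N. Next: lift, move over to the lamp and tilt.

{"method": "carry_out", "body": {"plan": [{"tx": 0, "ty": 0, "tz": 25, "rx": 0, "ry": 0, "rz": 0}, {"tx": 0, "ty": 0, "tz": 35, "rx": 0, "ry": 0, "rz": 0}, {"tx": 0, "ty": 0, "tz": 45, "rx": 0, "ry": 0, "rz": 0}, {"tx": 0, "ty": 0, "tz": 45, "rx": 0, "ry": 0, "rz": 0}, {"tx": 0, "ty": 10, "tz": 45, "rx": 0, "ry": 0, "rz": 0}, {"tx": 10, "ty": 38, "tz": 12, "rx": 0, "ry": 0, "rz": 0.065}, {"tx": 10, "ty": 38, "tz": 12, "rx": 0, "ry": 0, "rz": 0.065}, {"tx": 10, "ty": 40, "tz": 12, "rx": 0, "ry": 0, "rz": 0.065}, {"tx": 10, "ty": 40, "tz": 12, "rx": 0, "ry": 0, "rz": 0.065}, {"tx": 10, "ty": 40, "tz": 12, "rx": 0, "ry": 0, "rz": 0.065}, {"tx": 10, "ty": 38, "tz": 12, "rx": 0, "ry": 0, "rz": 0.065}, {"tx": 10, "ty": 36, "tz": 10, "rx": 0, "ry": 0, "rz": 0.067}]}}

```text
time: 6.6
tool_pos: [534.4, 126.0, 328.7]
tcp_rot: [-3.14, -0.005, 0.221]
contact_force: [1.9, -0.7, -3.1]
grip_width: 37.7
finger_force: 29.9
```

{"method": "carry_out", "body": {"plan": [{"tx": 4, "ty": 11, "tz": -2, "rx": 0.0285, "ry": -0.1278, "rz": 0}, {"tx": 4, "ty": 11, "tz": -2, "rx": 0.0285, "ry": -0.1278, "rz": 0}, {"tx": 4, "ty": 11, "tz": -2, "rx": 0.0285, "ry": -0.1278, "rz": 0}, {"tx": 4, "ty": 9, "tz": -2, "rx": 0.0285, "ry": -0.1278, "rz": 0}, {"tx": 0, "ty": 0, "tz": 0, "rx": 0, "ry": 0, "rz": 0}, {"tx": 0, "ty": 0, "tz": 0, "rx": 0, "ry": 0, "rz": 0}]}}

```text
time: 7.2
tool_pos: [549.9, 166.0, 320.5]
tcp_rot: [-3.139, -0.525, 0.218]
contact_force: [0.5, 0.0, -2.5]
grip_width: 37.8
finger_force: 29.9
```

```bash
cat > rel.py <<'E'
from h import *
p=np.load('pics/lamp.npy'); A=lamp_axes(p[3]); bf=np.array(p[:3])+A@[43.5,-45,-44.7]
def rel():
    # average a few readings (camera call passes 0.05 s each)
    o=bot.get_obs(); R=Ro.from_euler('xyz',o['tcp_rot']).as_matrix()
    print('tcp',o['tool_pos'].round(1),'in bay axes',(A.T@(o['tool_pos']-bf)).round(1),'force bay',(A.T@o['contact_force']).round(1))
    G=A@np.diag([1,-1,-1]); print('rot needed (world vec)',Ro.from_matrix(G@R.T).as_rotvec().round(4)); return o
E
python3 - <<'E'
from rel import *
print(bf,A.round(3).tolist()); rel()
m=bot.camera_model('wrist'); np.savez('pics/wrist40.npz',**{k:np.array(m[k]) for k in('camera_matrix','R','t')}); im=snap('wrist','w4.png'); rel()
o=bot.get_obs();R=Ro.from_euler('xyz',o['tcp_rot']).as_matrix()
b=cv2.convertScaleAbs(im[60:360,120:520,::-1],alpha=1.6); b=cv2.resize(b,(800,600),interpolation=cv2.INTER_CUBIC)
m=model('wrist4')
def dr(X,c):
    q=((fproj(m,X)-[120,60])*2+.5).round().astype(int)
    for i in range(4):
        for a,d in((i,(i+1)%4),(4+i,4+(i+1)%4),(i,i+4)): cv2.line(b,q[a],q[d],c,1)
B=box(0,0,0,54,38,-26.3,51.7); dr(o['tool_pos']+B@R.T,(0,255,0))
for Bx,c in((box(43.5,45,0,54,38,-38,40),(255,0,255)),(box(43.5,-45,0,57,41,-44.7,-6.7),(255,255,0)),(box(0,0,0,30,190,-70,70),(0,0,255))): dr(p[:3]+Bx@A.T,c)
cv2.imwrite('pics/w4v.png',b)
E
```

```text
[626.04139342 184.34169201 113.02547816] [[0.845, -0.217, -0.488], [0.188, 0.976, -0.109], [0.5, 0.0, 0.866]]
tcp [549.9 166.  320.5] in bay axes [ 35.9  -1.4 218.8] force bay [-0.8 -0.1 -2.4]
rot needed (world vec) [-0.0021  0.0012  0.    ]
tcp [551.2 165.9 321.4] in bay axes [ 37.5  -1.7 219. ] force bay [-0.4 -0.1 -1.8]
rot needed (world vec) [-0.0025  0.0035  0.0005]
```

View pics/w4v.png

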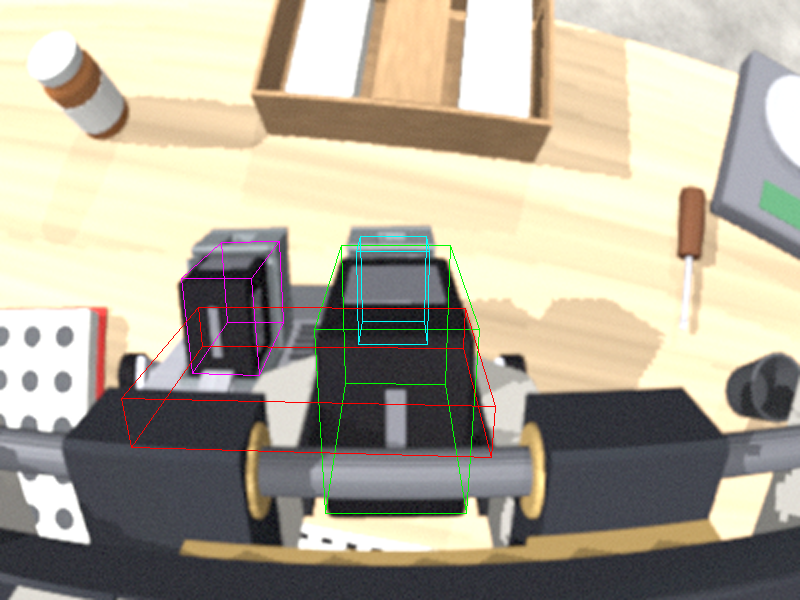

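The wrist view shows the held pack above the empty bay: outer face at (395,290), top stripe at (395,415), latched pack at (225,320) matching its model. The held pack's outer edge looks a few mm off the green model, so I'll check intensity profiles.

```bash
python3 - <<'E'
import cv2,numpy as np
i=cv2.imread('pics/w4.png',0)
for c in (298,308,325,335): print('col',c,'rows175-235',cv2.blur(i,(5,1))[172:240:1,c].tolist())
for c in(298,): print('rows 285-325',cv2.blur(i,(5,1))[285:325,c].tolist())
for r in(200,210,235,260,308): print('row',r,'c265-370',cv2.blur(i,(1,3))[r,265:370:1].tolist())
E
```

```text
col 298 rows175-235 [148, 126, 107, 90, 84, 84, 86, 84, 84, 91, 112, 119, 108, 83, 68, 68, 58, 39, 22, 16, 33, 63, 74, 75, 74, 74, 75, 75, 74, 74, 75, 75, 75, 76, 75, 75, 75, 78, 83, 68, 35, 17, 18, 17, 16, 17, 18, 18, 19, 17, 20, 18, 18, 16, 18, 20, 22, 23, 27, 28, 30, 28, 28, 28, 27, 28, 29, 29]
col 308 rows175-235 [146, 123, 105, 90, 94, 95, 91, 86, 84, 90, 111, 119, 106, 80, 69, 69, 58, 37, 19, 15, 34, 65, 75, 75, 76, 75, 75, 75, 75, 76, 74, 74, 75, 75, 75, 75, 75, 77, 83, 69, 35, 17, 15, 18, 19, 19, 15, 18, 17, 19, 19, 16, 16, 18, 18, 19, 23, 25, 27, 28, 28, 29, 28, 28, 29, 26, 28, 27]
col 325 rows175-235 [137, 113, 103, 91, 85, 85, 85, 84, 84, 92, 114, 120, 103, 74, 71, 83, 67, 38, 20, 20, 41, 65, 74, 75, 75, 74, 75, 75, 75, 75, 75, 74, 76, 74, 75, 75, 74, 78, 81, 66, 35, 15, 20, 16, 16, 19, 15, 19, 18, 18, 16, 17, 18, 17, 15, 19, 23, 29, 27, 27, 30, 28, 26, 28, 29, 27, 28, 28]
col 335 rows175-235 [143, 133, 126, 117, 109, 105, 102, 99, 96, 98, 115, 121, 111, 92, 84, 83, 66, 38, 20, 20, 40, 63, 73, 75, 75, 74, 75, 75, 75, 74, 76, 75, 74, 74, 75, 75, 75, 76, 75, 59, 30, 17, 18, 
[... 1881 characters left out ...]
7, 28, 28, 54, 86, 100, 104, 105, 105, 103, 102, 103, 102, 86, 48, 28, 27, 29, 26, 27, 29, 27, 28, 28, 29, 30, 28, 27, 30, 28, 29, 26, 28, 29, 29, 30, 27, 27, 29, 28, 29, 27, 29, 30, 27, 21, 21, 22, 23, 23, 29, 73, 124, 139, 140, 140, 140, 140, 140, 140, 139]
row 308 c265-370 [72, 72, 72, 72, 69, 65, 56, 54, 53, 54, 52, 50, 66, 91, 98, 98, 99, 92, 71, 61, 63, 64, 64, 66, 64, 66, 67, 64, 65, 66, 67, 68, 68, 69, 67, 69, 67, 68, 67, 70, 69, 69, 70, 70, 70, 69, 70, 70, 69, 70, 70, 69, 69, 70, 70, 69, 70, 70, 70, 70, 70, 68, 70, 70, 69, 70, 70, 70, 69, 71, 68, 67, 67, 67, 67, 68, 66, 67, 66, 65, 67, 67, 65, 66, 65, 64, 63, 66, 84, 106, 113, 110, 98, 72, 59, 59, 61, 61, 62, 65, 71, 74, 74, 74, 74]
```

```bash
python3 - <<'E'
from rel import *
m=model('wrist4'); R=A@np.diag([1,-1,-1]); tp=np.array([550.8,166,321.0])
def f(q):
    L=lambda x,y,z: fproj(m,tp+R@np.array([x+q[0],y+q[1],z+q[2]]))[0]
    t0=-26.3; 
    a,b=L(27,19,t0),L(27,-19,t0); c=L(-27,0,t0); d=L(27,0,t0+74); k=L(27,0,t0)
    row=lambda y:L(27,y,t0+60)
    # width along side edges at row 200
    w=[]
    for y in(19,-19):
        e0,e1=L(27,y,t0),L(27,y,t0+74); s=(200-e0[1])/(e1[1]-e0[1]); w.append(e0[0]+s*(e1[0]-e0[0]))
    lo,hi=sorted([a[0],b[0]]); w.sort()
    return np.array([lo-278.7,hi-355.5,k[1]-228,c[1]-318,d[1]-189,w[0]-286.3,w[1]-346.7])
r=least_squares(f,[0,0,0]);print(f([0,0,0]).round(1),r.x.round(2),r.fun.round(1))
E
```

```text
[-2.4  2.9 -3.  -0.6 -4.4 -1.6  3.4] [-4.44 -0.3   5.77] [-1.1  0.4  1.  -1.  -0.4  0.4  0.4]
```

{"method": "carry_out", "body": {"plan": [{"tx": -3.7, "ty": -0.2, "tz": -15.6, "rx": 0, "ry": 0, "rz": 0}, {"tx": -3.7, "ty": -0.2, "tz": -15.6, "rx": 0, "ry": 0, "rz": 0}, {"tx": -3.7, "ty": -0.2, "tz": -15.6, "rx": 0, "ry": 0, "rz": 0}, {"tx": 0, "ty": 0, "tz": 0, "rx": 0, "ry": 0, "rz": 0}, {"tx": 0, "ty": 0, "tz": 0, "rx": 0, "ry": 0, "rz": 0}]}}

```text
time: 7.75
tool_pos: [541.0, 165.4, 274.8]
tcp_rot: [-3.139, -0.53, 0.217]
contact_force: [0.2, 0.2, -2.4]
grip_width: 37.7
finger_force: 29.9
```

```bash
python3 - <<'E'
from rel import *
rel(); snap('wrist','w5.png'); rel(); m=bot.camera_model('wrist'); np.savez('pics/wrist50.npz',**{k:np.array(m[k]) for k in('camera_matrix','R','t')}); snap('wrist','w5.png'); rel()
E
```

```text
tcp [541.  165.4 274.8] in bay axes [  5.4  -0.  183.7] force bay [-1.   0.1 -2.2]
rot needed (world vec) [-0.0031  0.0054  0.0009]
tcp [541.1 165.5 275.3] in bay axes [5.800e+00 1.000e-01 1.841e+02] force bay [-1.2  0.3 -2.3]
rot needed (world vec) [-0.0033  0.0068  0.0008]
tcp [540.9 165.5 275.4] in bay axes [5.700e+00 1.000e-01 1.842e+02] force bay [-0.6  0.2 -3. ]
rot needed (world vec) [-0.0034  0.0071  0.0008]
```

{"method": "carry_out", "body": {"plan": [{"tx": 3.2, "ty": 0.7, "tz": -9.7, "rx": -0.003, "ry": 0.006, "rz": 0.001}, {"tx": 4.9, "ty": 1.1, "tz": -8.7, "rx": 0, "ry": 0, "rz": 0}, {"tx": 4.9, "ty": 1.1, "tz": -8.7, "rx": 0, "ry": 0, "rz": 0}, {"tx": 4.9, "ty": 1.1, "tz": -8.7, "rx": 0, "ry": 0, "rz": 0}, {"tx": 4.9, "ty": 1.1, "tz": -8.7, "rx": 0, "ry": 0, "rz": 0}, {"tx": 4.9, "ty": 1.1, "tz": -8.7, "rx": 0, "ry": 0, "rz": 0}, {"tx": 4.9, "ty": 1.1, "tz": -8.7, "rx": 0, "ry": 0, "rz": 0}, {"tx": 0, "ty": 0, "tz": 0, "rx": 0, "ry": 0, "rz": 0}, {"tx": 0, "ty": 0, "tz": 0, "rx": 0, "ry": 0, "rz": 0}]}}

```text
time: 8.75
tool_pos: [572.1, 172.9, 211.3]
tcp_rot: [-3.141, -0.522, 0.219]
contact_force: [4.6, 0.6, -3.2]
grip_width: 37.7
finger_force: 29.9
```

```bash
python3 - <<'E'
from rel import *
rel(); m=bot.camera_model('wrist'); np.savez('pics/wrist60.npz',**{k:np.array(m[k]) for k in('camera_matrix','R','t')}); snap('wrist','w6.png'); rel()
E
```

```text
tcp [572.1 172.9 211.3] in bay axes [  1.4   0.5 112.7] force bay [ 2.4 -0.4 -5. ]
rot needed (world vec) [-0.0001 -0.0017 -0.0005]
tcp [572.1 172.9 211.8] in bay axes [  1.7   0.5 113.1] force bay [ 1.5  0.4 -4.7]
rot needed (world vec) [-0.0002 -0.0009 -0.0006]
```

{"method": "carry_out", "body": {"plan": [{"tx": 1.3, "ty": 0.3, "tz": 0.8, "rx": 0, "ry": 0, "rz": 0}, {"tx": 2.4, "ty": 0.5, "tz": -4.3, "rx": 0, "ry": 0, "rz": 0}, {"tx": 2.4, "ty": 0.5, "tz": -4.3, "rx": 0, "ry": 0, "rz": 0}, {"tx": 2.4, "ty": 0.5, "tz": -4.3, "rx": 0, "ry": 0, "rz": 0}, {"tx": 0, "ty": 0, "tz": 0, "rx": 0, "ry": 0, "rz": 0}, {"tx": 0, "ty": 0, "tz": 0, "rx": 0, "ry": 0, "rz": 0}]}}

```text
time: 9.4
tool_pos: [580.5, 174.7, 199.3]
tcp_rot: [-3.141, -0.522, 0.219]
contact_force: [4.3, 1.7, -3.2]
grip_width: 37.9
finger_force: 29.9
```

```bash
python3 - <<'E'
from rel import *
o=rel(); print(o['moment'].round(2)); m=bot.camera_model('wrist'); np.savez('pics/wrist70.npz',**{k:np.array(m[k]) for k in('camera_matrix','R','t')}); i=snap('wrist','w7.png'); rel()
E
```

```text
tcp [580.5 174.7 199.3] in bay axes [ 2.8  0.5 98. ] force bay [ 2.4  0.7 -5.1]
rot needed (world vec) [-0.0001 -0.0016 -0.0006]
[-0.01  0.12 -0.  ]
tcp [580.5 174.6 199.5] in bay axes [ 2.9  0.4 98.2] force bay [ 2.1 -0.7 -4.4]
rot needed (world vec) [-0.0001 -0.0013 -0.0006]
```

{"method": "carry_out", "body": {"plan": [{"tx": 1.5, "ty": 0.3, "tz": -2.6, "rx": 0, "ry": 0, "rz": 0}, {"tx": 1.5, "ty": 0.3, "tz": -2.6, "rx": 0, "ry": 0, "rz": 0}, {"tx": 1.5, "ty": 0.3, "tz": -2.6, "rx": 0, "ry": 0, "rz": 0}, {"tx": 0, "ty": 0, "tz": 0, "rx": 0, "ry": 0, "rz": 0}]}}

```text
time: 9.85
tool_pos: [584.7, 175.6, 191.5]
tcp_rot: [-3.141, -0.522, 0.219]
contact_force: [1.7, 1.0, -1.4]
grip_width: 37.6
finger_force: 29.9
```

```bash
python3 - <<'E'
from rel import *
o=rel(); print(o['moment'].round(2))
E
```

```text
tcp [584.7 175.6 191.5] in bay axes [ 2.7  0.4 89.1] force bay [ 0.9  0.6 -2.2]
rot needed (world vec) [-0.0001 -0.0019 -0.0006]
[-0.16  0.47  0.03]
```

{"method": "carry_out", "body": {"plan": [{"tx": 1.5, "ty": 0.3, "tz": -2.6, "rx": 0, "ry": 0, "rz": 0}, {"tx": 1.5, "ty": 0.3, "tz": -2.6, "rx": 0, "ry": 0, "rz": 0}, {"tx": 0, "ty": 0, "tz": 0, "rx": 0, "ry": 0, "rz": 0}]}}

```text
time: 10.15
tool_pos: [587.7, 176.2, 186.3]
tcp_rot: [-3.141, -0.522, 0.219]
contact_force: [-0.9, -0.0, 0.4]
grip_width: 37.6
finger_force: 29.9
```

```bash
python3 - <<'E'
from rel import *
o=rel(); print(o['moment'].round(2))
E
```

```text
tcp [587.7 176.2 186.3] in bay axes [ 2.7  0.3 83. ] force bay [-0.6  0.2  0.8]
rot needed (world vec) [-0.     -0.0019 -0.0006]
[-0.17  0.8  -0.04]
```

{"method": "carry_out", "body": {"plan": [{"tx": -0.8, "ty": -0.2, "tz": -0.5, "rx": 0, "ry": 0, "rz": 0}, {"tx": 1.5, "ty": 0.3, "tz": -2.6, "rx": 0, "ry": 0, "rz": 0}, {"tx": 1.5, "ty": 0.3, "tz": -2.6, "rx": 0, "ry": 0, "rz": 0}, {"tx": 0, "ty": 0, "tz": 0, "rx": 0, "ry": 0, "rz": 0}]}}

```text
time: 10.55
tool_pos: [590.3, 176.7, 181.4]
tcp_rot: [-3.141, -0.523, 0.22]
contact_force: [-2.4, 0.7, 2.9]
grip_width: 37.6
finger_force: 29.9
```

```bash
python3 - <<'E'
from rel import *
o=rel(); print(o['moment'].round(2))
E
```

```text
tcp [590.3 176.7 181.4] in bay axes [ 2.5  0.3 77.4] force bay [-0.5  1.2  3.7]
rot needed (world vec) [-0.0003 -0.0003 -0.0008]
[-0.04  0.68  0.07]
```

{"method": "carry_out", "body": {"plan": [{"tx": 1.1, "ty": 0.2, "tz": -2.8, "rx": 0, "ry": 0, "rz": 0}, {"tx": 1.5, "ty": 0.3, "tz": -2.6, "rx": 0, "ry": 0, "rz": 0}, {"tx": 1.5, "ty": 0.3, "tz": -2.6, "rx": 0, "ry": 0, "rz": 0}, {"tx": 0, "ty": 0, "tz": 0, "rx": 0, "ry": 0, "rz": 0}]}}

```text
time: 10.95
tool_pos: [594.5, 177.6, 173.9]
tcp_rot: [-3.141, -0.524, 0.22]
contact_force: [-5.8, 1.3, 5.6]
grip_width: 37.6
finger_force: 29.9
```

```bash
python3 - <<'E'
from rel import *
o=rel(); print(o['moment'].round(2),o['grip_width'])
E
```

```text
tcp [594.5 177.6 173.9] in bay axes [ 2.5  0.3 68.8] force bay [-1.8  2.5  7.5]
rot needed (world vec) [-0.0006  0.0004 -0.0008]
[-0.01  0.72  0.09] 37.58508572789359
```

{"method": "carry_out", "body": {"plan": [{"tx": 1.4, "ty": 0.8, "tz": -2.6, "rx": 0, "ry": 0, "rz": 0}, {"tx": 1.5, "ty": 0.3, "tz": -2.6, "rx": 0, "ry": 0, "rz": 0}, {"tx": 1.5, "ty": 0.3, "tz": -2.6, "rx": 0, "ry": 0, "rz": 0}, {"tx": 0.7, "ty": 0.2, "tz": -1.3, "rx": 0, "ry": 0, "rz": 0}, {"tx": 0, "ty": 0, "tz": 0, "rx": 0, "ry": 0, "rz": 0}]}}

```text
time: 11.45
tool_pos: [598.8, 179.1, 167.2]
tcp_rot: [-3.142, -0.526, 0.22]
contact_force: [-24.3, -6.0, 27.7]
grip_width: 37.9
finger_force: 30.0
```

```bash
python3 - <<'E'
from rel import *
o=rel(); print(o['moment'].round(2),o['grip_width'])
E
```

```text
tcp [598.8 179.1 167.2] in bay axes [ 3.   0.8 60.8] force bay [-7.9 -0.6 36.5]
rot needed (world vec) [-0.0005  0.0019 -0.0013]
[-0.28  1.73  0.19] 37.910407199778724
```

{"method": "carry_out", "body": {"plan": [{"tx": -1.5, "ty": -0.3, "tz": 2.6, "rx": 0, "ry": 0, "rz": 0}, {"tx": -1.3, "ty": -0.3, "tz": 2.3, "rx": 0, "ry": 0, "rz": 0}, {"tx": 0, "ty": 0, "tz": 0, "rx": 0, "ry": 0, "rz": 0}]}}

```text
time: 11.75
tool_pos: [597.0, 178.7, 169.7]
tcp_rot: [-3.141, -0.525, 0.22]
contact_force: [-5.2, 1.5, 5.9]
grip_width: 37.9
finger_force: 30.0
```

```bash
python3 - <<'E'
from rel import *
o=rel(); print(o['moment'].round(2),o['grip_width'])
E
```

```text
tcp [597.  178.7 169.7] in bay axes [ 2.7  0.8 63.9] force bay [-1.1  2.6  7.5]
rot needed (world vec) [-0.0006  0.001  -0.0009]
[0.24 0.56 0.36] 37.94468281694126
```

{"method": "carry_out", "body": {"plan": [{"tx": -0.7, "ty": -0.2, "tz": 1.3, "rx": 0, "ry": 0, "rz": 0}, {"tx": 0, "ty": 0, "tz": 0, "rx": 0, "ry": 0, "rz": 0}]}}

```text
time: 11.95
tool_pos: [596.4, 178.6, 169.9]
tcp_rot: [-3.141, -0.523, 0.219]
contact_force: [2.6, 3.8, -3.2]
grip_width: 37.6
finger_force: 30.0
```

```bash
python3 - <<'E'
from rel import *
o=rel(); print(o['moment'].round(2),o['grip_width'])
E
```

```text
tcp [596.4 178.6 169.9] in bay axes [ 2.3  0.8 64.3] force bay [ 1.3  3.1 -4.5]
rot needed (world vec) [-0.0007 -0.0004 -0.0006]
[0.64 0.17 0.43] 37.630490128358154
```

Pulling up 1.5 mm moved the tool only 0.4 mm and the force went negative, so the hook is holding. I'll release and retract along the column.

{"method": "carry_out", "body": {"plan": [{"tx": 0, "ty": 0, "tz": 0, "rx": 0, "ry": 0, "rz": 0}, {"tx": 0, "ty": 0, "tz": 0, "rx": 0, "ry": 0, "rz": 0}, {"tx": 0, "ty": 0, "tz": 0, "rx": 0, "ry": 0, "rz": 0}, {"tx": 0, "ty": 0, "tz": 0, "rx": 0, "ry": 0, "rz": 0}, {"tx": 0, "ty": 0, "tz": 0, "rx": 0, "ry": 0, "rz": 0}], "gripper": 0.3}}

```text
time: 12.45
tool_pos: [596.0, 178.1, 170.3]
tcp_rot: [-3.141, -0.523, 0.219]
contact_force: [0.2, 0.2, 0.5]
grip_width: 64.1
finger_force: 0.0
```

{"method": "carry_out", "body": {"plan": [{"tx": -4.9, "ty": -1.1, "tz": 8.7, "rx": 0, "ry": 0, "rz": 0}, {"tx": -9.8, "ty": -2.2, "tz": 17.3, "rx": 0, "ry": 0, "rz": 0}, {"tx": -9.8, "ty": -2.2, "tz": 17.3, "rx": 0, "ry": 0, "rz": 0}, {"tx": -9.8, "ty": -2.2, "tz": 17.3, "rx": 0, "ry": 0, "rz": 0}, {"tx": -9.8, "ty": -2.2, "tz": 17.3, "rx": 0, "ry": 0, "rz": 0}, {"tx": -9.8, "ty": -2.2, "tz": 17.3, "rx": 0, "ry": 0, "rz": 0}, {"tx": -9.8, "ty": -2.2, "tz": 17.3, "rx": 0, "ry": 0, "rz": 0}, {"tx": 0, "ty": 0, "tz": 0, "rx": 0, "ry": 0, "rz": 0}, {"tx": 0, "ty": 0, "tz": 0, "rx": 0, "ry": 0, "rz": 0}]}}

```text
time: 13.35
tool_pos: [532.2, 163.9, 283.2]
tcp_rot: [-3.141, -0.524, 0.22]
contact_force: [-0.2, -0.1, -0.7]
grip_width: 64.7
finger_force: 0.0
```

```bash
python3 - <<'E'
from rel import *
rel(); m=bot.camera_model('wrist'); np.savez('pics/wrist80.npz',**{k:np.array(m[k]) for k in('camera_matrix','R','t')}); i=snap('wrist','w8.png')
m=model('wrist8'); b=cv2.cvtColor(i,cv2.COLOR_RGB2GRAY)
for y in(45,-45):
    for h in (84.7,102):  # sample brightness of top face at 3 points across x, projected at latched height
        q=fproj(m,p[:3]+np.array([[43.5+x,y+yy,-44.7+h] for x in(-15,0,20) for yy in (-10,10)])@A.T).round().astype(int); print(y,h,q.tolist(),[int(cv2.blur(b,(3,3))[v,u]) for u,v in q])
# outer-top edge row: profile along column of each pack centre-offset
for y in(45,-45):
    q=fproj(m,p[:3]+np.array([[70.5,y+10,40],[16.5,y+10,40]])@A.T).round().astype(int); print(y,q.tolist(),b[q[0,1]-40:q[1,1]+25,q[0,0]].tolist())
S=bot.capture('scene'); cv2.imwrite('pics/scene2.png',S[:,:,::-1])
E
```

```text
tcp [532.2 163.9 283.2] in bay axes [  1.9   0.4 195.4] force bay [-0.5 -0.  -0.5]
rot needed (world vec) [-0.0003  0.0005 -0.0006]
45 84.7 [[233, 214], [213, 214], [232, 199], [212, 199], [230, 178], [210, 178]] [26, 25, 29, 26, 27, 27]
45 102 [[228, 221], [208, 220], [227, 205], [206, 205], [225, 183], [204, 183]] [34, 25, 27, 26, 28, 26]
-45 84.7 [[328, 214], [307, 214], [328, 199], [307, 199], [329, 178], [306, 178]] [29, 30, 32, 31, 32, 32]
-45 102 [[329, 221], [306, 221], [329, 205], [306, 205], [330, 182], [306, 182]] [29, 28, 29, 30, 33, 32]
45 [[209, 171], [215, 225]] [161, 163, 165, 166, 169, 170, 171, 171, 171, 171, 171, 169, 168, 167, 166, 166, 164, 166, 168, 170, 170, 167, 167, 164, 158, 140, 124, 116, 96, 78, 84, 95, 85, 71, 63, 49, 33, 20, 13, 18, 17, 22, 24, 23, 27, 27, 26, 26, 28, 31, 23, 28, 27, 26, 28, 32, 26, 27, 27, 27, 26, 26, 26, 25, 24, 24, 30, 27, 27, 25, 28, 28, 20, 25, 28, 23, 26, 25, 27, 27, 23, 26, 30, 26, 27, 24, 26, 26, 28, 26, 26, 21, 28, 26, 25, 36, 71, 104, 123, 132, 135, 136, 139, 139, 139, 139, 140, 138, 143, 140, 138, 112, 57, 28, 20, 26, 29, 54, 101]
-45 [[306, 170], [307, 226]] [153, 155, 155, 154, 153, 153, 152, 152, 152, 152, 152, 152, 154, 155, 153, 153, 150, 140, 121, 101, 89, 85, 85, 90, 108, 120, 113, 91, 70, 64, 68, 71, 74, 78, 78, 61, 33, 24, 15, 18, 17, 25, 30, 35, 34, 33, 32, 34, 29, 34, 34, 35, 34, 29, 29, 33, 29, 27, 30, 31, 34, 28, 30, 29, 30, 29, 32, 30, 31, 29, 31, 29, 33, 31, 30, 28, 30, 30, 30, 28, 26, 29, 32, 33, 27, 33, 30, 24, 28, 29, 26, 30, 27, 25, 30, 31, 30, 42, 72, 101, 113, 116, 115, 115, 115, 117, 120, 124, 124, 124, 120, 118, 117, 120, 123, 126, 126, 128, 138, 154, 167]
```

```bash
python3 - <<'E'
from rel import *
m=model('wrist8'); b=cv2.blur(cv2.imread('pics/w8.png',0),(3,1))
for y in(45,-45):
    for dy in(-4,4,-12):
        q=fproj(m,p[:3]+np.array([[16.5,y+dy,40]])@A.T).round().astype(int)[0]; print(y,dy,q,b[q[1]-16:q[1]+12,q[0]].tolist())
s0=cv2.imread('pics/scene0.png').astype(int);s2=cv2.imread('pics/scene2.png').astype(int)
d=(abs(s0-s2).max(2)>50).astype(np.uint8); n,_,st,_=cv2.connectedComponentsWithStats(d)
print([s.tolist() for s in st[1:] if s[4]>15])
E
```

```text
45 -4 [228 226] [25, 27, 26, 27, 27, 26, 26, 27, 27, 25, 27, 25, 47, 79, 87, 81, 76, 70, 73, 81, 88, 94, 101, 108, 109, 109, 110, 104]
45 4 [221 226] [86, 89, 89, 89, 78, 52, 30, 26, 26, 25, 26, 30, 65, 112, 133, 140, 139, 140, 140, 140, 141, 141, 141, 140, 140, 141, 142, 140]
45 -12 [236 226] [25, 25, 25, 25, 25, 27, 24, 27, 26, 28, 26, 24, 27, 26, 29, 26, 27, 39, 63, 83, 88, 88, 89, 90, 97, 99, 98, 98]
-45 -4 [322 226] [31, 32, 31, 31, 30, 28, 30, 27, 28, 29, 28, 28, 37, 71, 111, 136, 142, 142, 142, 141, 140, 141, 141, 140, 141, 141, 141, 141]
-45 4 [313 226] [44, 45, 44, 45, 42, 35, 29, 30, 28, 28, 28, 27, 37, 68, 108, 137, 144, 143, 142, 142, 143, 142, 142, 142, 142, 142, 142, 142]
-45 -12 [330 226] [31, 29, 30, 28, 30, 29, 29, 28, 28, 29, 31, 30, 29, 27, 27, 27, 26, 36, 57, 77, 88, 88, 89, 89, 91, 97, 99, 99]
[[377, 0, 28, 7, 84], [448, 0, 9, 7, 28], [455, 0, 7, 5, 22], [459, 0, 26, 11, 121], [408, 3, 11, 5, 24], [318, 8, 28, 7, 80], [285, 10, 26, 12, 98], [398, 10, 23, 15, 165], [274, 17, 15, 3, 25], [380, 17, 28, 16, 237], [316, 19, 29, 14, 136], [426, 19, 75, 28, 770], [453, 18, 10, 5, 36], [385, 27, 38, 16, 235], [314, 29, 10, 14, 73], [433, 35, 13, 9, 64], [238, 41, 14, 41, 213], [295, 42, 57, 30, 611], [364, 46, 78, 77, 2063], [431, 46, 3, 13, 28], [256, 49, 9, 6, 21], [472, 48, 4, 8, 21], [472, 57, 7, 10, 36], [436, 59, 22, 18, 184], [267, 81, 10, 5, 27], [405, 116, 5, 6, 17], [417, 165, 28, 26, 406], [263, 201, 19, 39, 627]]
```

The hook covers the new pack's top edge exactly as it does on the already latched pack. In the scene image, the only changes on the table are the pack's old spot and the bay, so I'm handing in.

```bash
python3 -c "
from plant import bot
print(bot.close_job())"
```

```text
the job is handed in; nothing more can be done
None
```

The large black battery pack is latched in the lamp's empty bay, the arm is clear of it, no other loose thing was seen to shift, and the job was handed in at about 13.5 s of the 40 s allowed.

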